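# Tare the balance and point out the next bottle

### The job

Press the green tare key of the balance and let it go, then show the colleague which reagent to pour next: point from above at the amber bottle with the yellow cap, holding the fingertips just above the middle of its cap (one to four centimetres off) for at least two seconds, then draw back well away from it, 15 cm or more. Touch none of the bottles and do not point at the other two, leave the red power key alone, and leave the beaker on the pan where it stands.

Things in the scene. Friction and masses are not known exactly. Their poses are not given: they have to be found in the camera images.
- tare (a joint): The balance's tare key: a round green push button, 30 mm across, standing 10 mm out of a 46 mm wide black collar, facing up on the balance's low front ledge; it springs back. Value is its travel: 0 m released, 0.006 m fully down (about 4 N). It counts as pressed beyond 0.004 m.
- tare_top (a point): Centre of the upper face of the green tare key (goes down with it).
- power (a joint): The balance's power key: an equal push button in red, 124 mm beside the tare key, with the dark display between the two. 0 m released, 0.006 m fully down.
- power_top (a point): Centre of the upper face of the red power key.
- balance: White bench balance, 320 x 220 mm, fixed, left or right of the tray. Origin: centre of its underside; x from front to back, y to its left. Front ledge (blue panel, keys) is 55 mm high, x = -160 to -60 mm; keys at x = -112, y = +62 (tare) and -62 (power), tops 22 mm over the ledge; housing behind 75 mm high; steel pan, 140 mm across, top at 90 mm, at x = +50, y = 0.
- pan (a point): Centre of the top of the balance's steel pan.
- beaker_foot (a point): Centre of the underside of the empty loose glass beaker that stands on the balance's pan; 84 mm across, 115 mm high, about 180 g.
- tray: Grey plastic spill tray, 100 x 280 mm, 22 mm high, fixed to the bench; holds the three bottles in a row along its y axis, about 90 mm apart, in any order. Origin: centre of its underside.
- yellow_cap (a point): Centre of the top face of the yellow screw cap (34 mm across, 22 mm high) of an amber glass bottle with a white paper label, 58 mm across, 122 mm high to the cap's top, about 200 g, standing loose and upright in the tray. z points up along the bottle.
- red_cap (a point): Centre of the top face of the red screw cap (34 mm across, 22 mm high) of an amber glass bottle with a white paper label, 58 mm across, 122 mm high to the cap's top, about 200 g, standing loose and upright in the tray. z points up along the bottle.
- white_cap (a point): Centre of the top face of the white screw cap (34 mm across, 22 mm high) of an amber glass bottle with a white paper label, 58 mm across, 122 mm high to the cap's top, about 200 g, standing loose and upright in the tray. z points up along the bottle.

How it is judged (in metres and radians):
On the way, in this order (a step that is already met when the one before it is completed fails the run):
1. the green tare key is pressed (beyond 4 mm) (value of joint tare above 0.004 m), for 0.05 s.
2. the tare key is let go (below 1.5 mm) (value of joint tare below 0.0015 m), for 0.05 s.
3. the fingertips dwell just above the yellow cap: grasp point within 25 mm of the cap's axis and 20 to 75 mm above its top (tips about 1 to 56 mm above), for 1.8 s (horizontal distance between the grasp point and yellow_cap below 0.025 m and z of the grasp point in the frame of yellow_cap between 0.02 and 0.075 m), for 1.8 s.
At the end, for the whole second after the job is handed in: Both keys are up (within 1.5 mm), all three bottles stand upright where they were (cap within 12 mm), the beaker stands upright on the pan (within 40 mm of its centre), and the grasp point is more than 130 mm from the yellow cap (distance between the grasp point and yellow_cap above 0.13 m and value of joint each of tare, power below 0.0015 m and horizontal distance between beaker_foot and pan below 0.04 m and angle between each of beaker_foot, yellow_cap, red_cap, white_cap's own z axis and vertical below 0.1 rad and z of beaker_foot in the frame of pan below 0.006 m and distance of each of yellow_cap, red_cap, white_cap from where it was at the start of the episode below 0.012 m); the robot touches nothing.
It fails at once if the robot touches a bottle (over 0.5 N) (contact force between any of the fingers, the arm and bottle_yellow above 0.5 N or contact force between any of the fingers, the arm and bottle_red above 0.5 N or contact force between any of the fingers, the arm and bottle_white above 0.5 N).
It fails at once if a bottle is moved, lifted or tipped (cap more than 12 mm from its start) (distance of any of yellow_cap, red_cap, white_cap from where it was at the start of the episode above 0.012 m).
It fails at once if a wrong bottle is pointed at (grasp point within 20 mm of its axis and less than 60 mm above its cap) ((horizontal distance between the grasp point and red_cap below 0.02 m and z of the grasp point in the frame of red_cap between -0.05 and 0.06 m) or (horizontal distance between the grasp point and white_cap below 0.02 m and z of the grasp point in the frame of white_cap between -0.05 and 0.06 m)).
It fails at once if the red power key is pressed (beyond 2 mm) (value of joint power above 0.002 m).
It fails at once if the beaker is shifted or lifted more than 20 mm (distance of beaker_foot from where it was at the start of the episode above 0.02 m).
It also fails if it takes over 48 s, if anything falls off the work surface, if the arm or the gripper's body presses on something with over 40 N, if the wrist force passes 120 N, or if a joint passes its speed limit or range.

### The arm

A 6-joint arm with a two-finger parallel gripper is mounted at the origin on the work surface. World frame = base frame: x ahead of the robot, y to its left, z up, the work surface at z = 0. Lengths are in mm, angles in rad, forces in N, time in s.
With the tool pointing down it reaches from about 300 to 775 mm from the base axis. Payload 14.6 kg.
Tool frame: the origin (TCP) lies at the very end of the fingers, on their centre line; the grasp point (between the pads) lies 19 mm behind it; z points along the fingers, y is the line along which they close (so a half turn about z gives the same grasp; the last joint's range is limited). The gripper opens to 94 mm and grips with 3 to 60 N. Pads are 16 mm wide; open, the fingers measure 119 mm over their backs; the gripper's body (75 mm by 177 mm) begins 78 mm behind the grasp point.
Start: joints at [-1.269, 0.3, 1.521, -0, 1.321, -0.067], TCP at [198.265, -513.011, 205.446] pointing down, gripper open.
Joint ranges: [-3.03, 3.03], [-0.79, 2.21], [0.23, 2.52], [-1.04, 4.18], [0, 3.07], [-2.55, 2.55]. Speed limits (rad/s): [2.22, 2.22, 2.57, 3.14, 3.14, 3.14].

### API

Orientations are given as [roll, pitch, yaw] about the fixed x, y, z axes, in that order (R = Rz(yaw) Ry(pitch) Rx(roll)).
In Python, from cell import manip, eyes, ticket gives the robot as it stands. The module is installed in compiled form; this text tells all that it offers.
- The arm moves only by the tool arm_command, never from a script. Its argument "plan" is a list of rows, each a list of 5 numbers: the opening, from -1 (shut) to 1 (fully open), then the shift along the tool's x, y, z in m, then the turn about the tool's z in rad. In form: [[jaw, dx, dy, dz, roll], ...]. A call has 1 to 20 rows; each row shifts and turns the commanded pose from where the row before left it, along the tool's axes as they then stand; what a row does not reach is not made up. A row lasts 1/8 s, in which the tool goes at most 62.5 mm and 10.7 degrees, less where a joint would pass 70% of its speed; a pose out of reach is approached as far as the arm can. A call is refused whole if a number of a shift passes 0.0625 or a number of a turn 0.188, either way. A call with a gripper value outside its range is refused whole. The fingers move at their own pace and stop on an object; "newtons" is the grip in N (left out, the last holds). Time passes only in rows, so rows that do not move let the fingers close. It gives the time, the measured TCP pose, the force, the opening and the grip force at its end, in the units of the state.
- manip.read_state(): the state, without advancing time (a new reading comes with each control period).
- eyes.camera(name): name is "side" or "top" or "wrist"; returns a dict with "img" (480x640x3 uint8, blue, green, red), "z_map" (480x640 float32, mm along the optical axis (not along the pixel's ray), 0 where there is no reading), "fx", "fy", "cx", "cy" (pixels), "eye" and "orientation" of the camera in the world. Camera axes: x right, y down, z forward; pixel columns grow to the right and rows downward; lengths in mm; the calibration is good to about 2 mm. A picture is of the moment at which its call begins.
- ticket.sign_off(): hands the job in; it is judged then, once.
The state is a dict: "clock": time; "joints": joint angles; "qd": joint speeds; "effort": joint torques, N m; "eef_pos": TCP position; "eef_rot": TCP orientation; "wrist_force": force on the tool from outside, world axes, zero at the start; "moment": the same for the moment, N m; "finger_gap": finger opening in mm; "finger_force": force on a finger pad.
Only numpy, scipy, OpenCV 4.12 (cv2) and the standard library are available. Lean on these libraries where they do the work, as an engineer would, in place of code of your own. Each camera call takes 0.05 s, during which the arm holds its last target. There are 200 camera calls.

## Working session

There is one attempt and no reset: what is moved stays moved. The work goes in short steps, Python scripts to look and compute and a tool call to move; the robot and the scene stay as the last step left them, time stands still between calls to the robot, and variables do not carry over. Pictures are saved under pics/ and viewed, at most 10 in all, crops included, and the job is handed in when it is done.

Besides the shell and the picture viewer there is one more tool, called after ">>>" in YAML: its name, and indented under it one key for each argument. arm_command: Moves the arm, as the interface text tells. Its arguments: {"type":"object","properties":{"plan":{"type":"array"},"newtons":{"type":"number"}},"required":["plan"]}

```bash
mkdir -p pics; cat > h.py <<'E'
import numpy as np, cv2
from cell import manip, eyes, ticket
from scipy.spatial.transform import Rotation as R
def world(c):
    z=c["z_map"]; v,u=np.mgrid[:480,:640]
    p=np.stack([(u-c["cx"])/c["fx"]*z,(v-c["cy"])/c["fy"]*z,z],-1)
    o=np.array(c["orientation"]); M=o if o.shape==(3,3) else (R.from_quat(o).as_matrix() if o.size==4 else R.from_euler('xyz',o).as_matrix())
    return p@M.T+np.array(c["eye"])
E
python3 - <<'E'
from h import *
s=manip.read_state(); print(s)
for n in("top","side"):
    c=eyes.camera(n); cv2.imwrite(f"pics/{n}1.png",c["img"]); np.savez(f"{n}.npz",**c); print(n,c["eye"],c["orientation"],c["fx"])
E
```

```text
{'clock': 0.0, 'joints': array([-1.26863737e+00,  3.00424602e-01,  1.52157312e+00, -1.70135139e-05,
        1.32070166e+00, -6.65887370e-02]), 'qd': array([ 0.00222246, -0.00032855,  0.00017763, -0.00017159,  0.00015289,
        0.00030015]), 'effort': array([ 1.08856453e-03, -5.31806910e+01, -3.52737987e+01,  7.08793360e-02,
        2.44129321e-02, -8.02641716e-05]), 'eef_pos': array([ 198.16755596, -512.78054831,  204.91520267]), 'eef_rot': array([-3.14048728e+00, -5.71984102e-05,  3.68751879e-01]), 'wrist_force': array([0.3126031 , 0.29774935, 0.32875478]), 'moment': array([0.00510758, 0.00523243, 0.01558173]), 'finger_force': 0.0, 'finger_gap': 93.97302051676535}
top [ 335.97350258   -6.32736324 1040.00231207] [-2.90381798  0.005156   -1.55912997] 567.4200154710919
side [256.81420357 657.16188911 712.58224887] [-2.28366029 -0.0220885  -2.69794155] 467.7076808477067
```

View pics/top1.png

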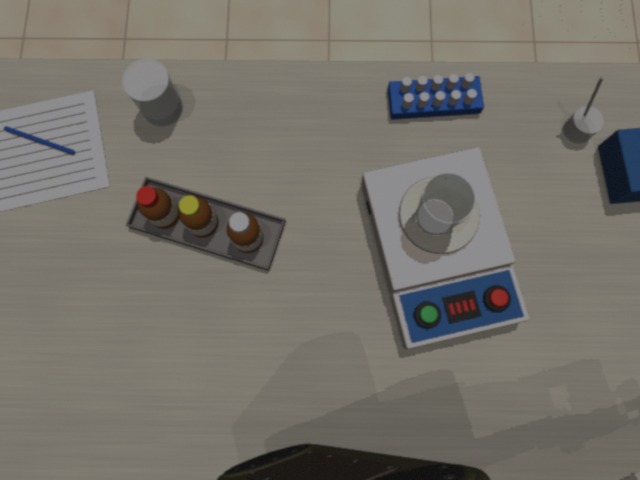

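The top view shows the green key at about (427,314) and the red key at (498,298). The caps are red (147,196), yellow (189,205) and white (239,222), with the beaker at (445,205).

```bash
python3 - <<'E'
from h import *
c=dict(np.load("top.npz")); W=world(c); hsv=cv2.cvtColor(c["img"],cv2.COLOR_BGR2HSV)
for n,(u,v) in dict(tare=(427,314),power=(498,298),red=(147,196),yellow=(189,205),white=(239,222)).items():
    h0=hsv[v,u].astype(int); P=W[v-14:v+15,u-14:u+15].reshape(-1,3); H=hsv[v-14:v+15,u-14:u+15].reshape(-1,3).astype(int)
    dh=np.abs((H[:,0]-h0[0]+90)%180-90)
    m=(dh<8)&(H[:,1]>150) if n!="white" else (H[:,1]<40)&(H[:,2]>120)
    q=P[m]; zt=np.percentile(q[:,2],80); q=q[np.abs(q[:,2]-zt)<6]
    print(n,len(q),q.mean(0).round(1),((q.max(0)+q.min(0))/2).round(1),np.ptp(q,axis=0).round(1))
E
```

```text
Traceback (most recent call last):
IndexError: index -1 is out of bounds for axis 0 with size 0
```

```bash
python3 - <<'E'
from h import *
c=dict(np.load("top.npz")); W=world(c); I=c["img"].astype(int)
for n,(u,v) in dict(tare=(427,314),power=(498,298),red=(147,196),yellow=(189,205),white=(239,222)).items():
    s=(slice(v-14,v+15),slice(u-14,u+15)); P=W[s].reshape(-1,3); B=I[s].reshape(-1,3); ref=np.median(I[v-2:v+3,u-2:u+3].reshape(-1,3),0)
    m=(np.abs(B-ref).max(1)<45)&(P[:,2]>20)
    q=P[m]; zt=np.percentile(q[:,2],70) if len(q) else 0; q=q[np.abs(q[:,2]-zt)<6]
    print(n,ref,W[v,u].round(1),len(q), *( (q.mean(0).round(1),((q.max(0)+q.min(0))/2).round(1),np.ptp(q,axis=0).round(1)) if len(q) else ()))
E
```

```text
tare [ 67. 119.  56.] [ 428.  -180.5   76.8] 226 [ 428.7 -183.5   76.1] [ 428.3 -183.4   76.2] [27.2 28.2  7.5]
power [ 40.  45. 139.] [ 456.6 -302.3   74.8] 229 [ 458.  -303.7   76.2] [ 458.  -304.    76.5] [27.1 27.9 10.8]
red [ 34.  38. 139.] [616.1 293.7 125.2] 286 [618.1 296.1 124.8] [618.3 296.4 125.3] [32.5 32.9 10.2]
yellow [ 49. 140. 141.] [601.6 222.2 123.1] 279 [601.9 222.4 125. ] [602.2 222.6 124.6] [30.6 32.2  8.6]
white [142. 140. 141.] [573.3 136.9 121.5] 288 [573.3 136.6 125.2] [573.9 136.4 126.2] [32.8 31.   9.4]
```

>>> arm_command:
  plan:
    - [-1, 0.015, -0.01, 0, 0]
    - [-1, 0.025, -0.017, 0, 0]
    - [-1, 0.032, -0.0215, 0, 0]
    - [-1, 0.032, -0.0215, 0, 0]
    - [-1, 0.032, -0.0215, 0, 0]
    - [-1, 0.032, -0.0215, 0, 0]
    - [-1, 0.032, -0.0215, 0, 0]
    - [-1, 0.032, -0.0215, 0, 0]
    - [-1, 0.032, -0.0215, 0, 0]
    - [-1, 0.032, -0.0215, 0, 0]
    - [-1, 0.025, -0.017, 0, 0]
    - [-1, 0.0127, -0.0082, 0, 0]
    - [-1, 0, 0, 0.02, 0]
    - [-1, 0, 0, 0.03, 0]
    - [-1, 0, 0, 0.03, 0]
    - [-1, 0, 0, 0.015, 0]
    - [-1, 0, 0, 0, 0]
    - [-1, 0, 0, 0, 0]

```text
clock: 2.35
eef_pos: [429.2, -183.9, 111.5]
eef_rot: [3.14, -0.001, 0.369]
wrist_force: [-0.3, -0.3, 0.2]
finger_gap: 0.2
finger_force: 0.0
```

```bash
python3 - <<'E'
from h import *
c=eyes.camera("wrist"); cv2.imwrite("pics/w2.png",c["img"]); W=world(c); s=manip.read_state(); print(s["eef_pos"],s["eef_rot"],s["finger_gap"],s["wrist_force"])
I=c["img"].astype(int); m=(I[...,1]>I[...,0]*1.4)&(I[...,1]>I[...,2]*1.4)&(W[...,2]>68)&(W[...,2]<90); q=W[m]; print(len(q),q.mean(0),np.ptp(q,axis=0),(q.max(0)+q.min(0))/2)
E
```

```text
[ 429.18539826 -183.85522072  111.50502928] [ 3.14030407e+00 -1.12448874e-03  3.68755495e-01] 0.6711706888497051 [ 0.52777503 -0.15877323  0.52988564]
1789 [ 433.79553215 -181.37395285   77.09058865] [25.11782401 30.66914485 11.620318  ] [ 431.84419248 -183.40535342   74.10540596]
```

View pics/w2.png

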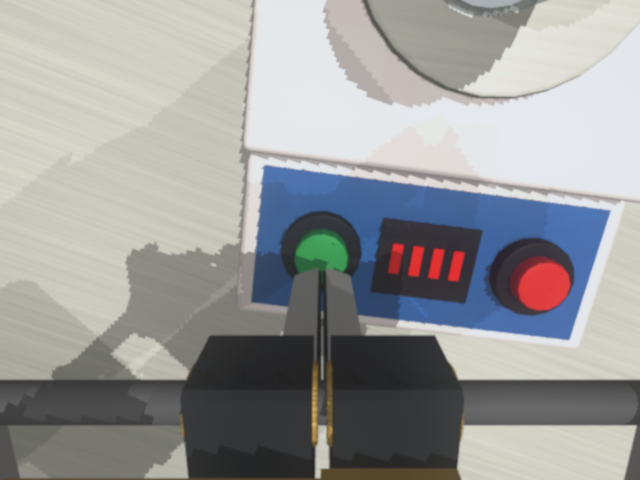

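Wrist view: the closed fingertips at (322,270) sit centred over the green key at (322,248), well away from the red key at (540,285). Pressing.

>>> arm_command:
  plan:
    - [-1, 0, 0, 0.015, 0]
    - [-1, 0, 0, 0.015, 0]
    - [-1, 0, 0, 0.005, 0]
    - [-1, 0, 0, 0.002, 0]
    - [-1, 0, 0, 0.002, 0]
    - [-1, 0, 0, 0.001, 0]
    - [-1, 0, 0, 0, 0]
    - [-1, 0, 0, 0, 0]

```text
clock: 3.4
eef_pos: [428.8, -183.6, 71.1]
eef_rot: [3.141, -0.0, 0.369]
wrist_force: [-5.4, 2.2, 9.7]
finger_gap: 0.4
finger_force: 5.2
```

>>> arm_command:
  plan:
    - [-1, 0, 0, -0.004, 0]
    - [-1, 0, 0, -0.01, 0]
    - [-1, 0, 0, -0.03, 0]
    - [-1, 0, 0, -0.04, 0]
    - [-1, 0, 0, -0.035, 0]
    - [-1, 0, 0, -0.015, 0]

```text
clock: 4.15
eef_pos: [429.2, -183.9, 206.5]
eef_rot: [3.139, -0.002, 0.369]
wrist_force: [0.1, 0.3, 0.0]
finger_gap: 0.7
finger_force: 0.0
```

>>> arm_command:
  plan:
    - [-1, 0.008, -0.0083, 0, 0]
    - [-1, 0.018, -0.0185, 0, 0]
    - [-1, 0.0256, -0.0263, 0, 0]
    - [-1, 0.0256, -0.0263, 0, 0]
    - [-1, 0.0256, -0.0263, 0, 0]
    - [-1, 0.0256, -0.0263, 0, 0]
    - [-1, 0.0256, -0.0263, 0, 0]
    - [-1, 0.0256, -0.0263, 0, 0]
    - [-1, 0.0256, -0.0263, 0, 0]
    - [-1, 0.0256, -0.0263, 0, 0]
    - [-1, 0.0256, -0.0263, 0, 0]
    - [-1, 0.0256, -0.0263, 0, 0]
    - [-1, 0.018, -0.0185, 0, 0]
    - [-1, 0.008, -0.0083, 0, 0]
    - [-1, 0, 0, 0, 0]
    - [-1, 0, 0, 0, 0]

```text
clock: 6.15
eef_pos: [601.6, 222.1, 204.2]
eef_rot: [3.142, 0.0, 0.368]
wrist_force: [-0.3, -0.8, 0.4]
finger_gap: 0.2
finger_force: 0.0
```

```bash
python3 - <<'E'
from h import *
c=eyes.camera("wrist"); cv2.imwrite("pics/w3.png",c["img"]); W=world(c); s=manip.read_state(); print(s["eef_pos"],s["eef_rot"],s["wrist_force"])
I=c["img"].astype(int); m=(I[...,1]>I[...,0]*1.6)&(I[...,1]>I[...,2]*.8)&(W[...,2]>112)&(W[...,2]<140); q=W[m]; print(len(q),q.mean(0),np.ptp(q,axis=0),(q.max(0)+q.min(0))/2,np.percentile(q[:,2],[10,50,90]))
c=eyes.camera("top"); W=world(c);P=W[308:321,421:434].reshape(-1,3);print("tare z",np.median(P[:,2]))
E
```

```text
[601.70152121 222.00624383 204.46141576] [3.14153028e+00 9.73723695e-05 3.68034986e-01] [ 0.06884829 -0.06016814 -0.70994278]
2197 [604.64061552 224.69117671 125.96667656] [33.60955348 33.28552488 16.94525916] [603.21635115 224.15446285 120.50091806] [125.05145019 126.57124262 127.55384088]
tare z 76.2462909643931
```

View pics/w3.png

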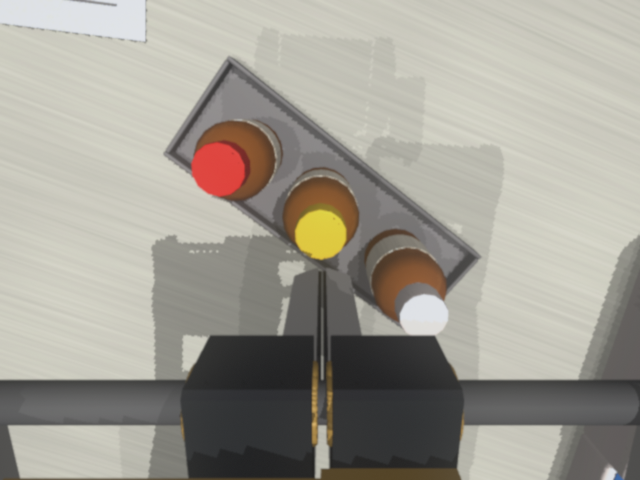

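The closed fingers are over the yellow cap at (321,233), with red at (220,168) and white at (424,314) clear on either side. The measured cap centre of (603,224,126) agrees within 2 mm, and the tare key is back up at 76 mm. Descending 56 mm puts the tips about 22 mm above the cap. I'll dwell there for about 2.4 s.

>>> arm_command:
  plan:
    - [-1, 0, 0, 0.016, 0]
    - [-1, 0, 0, 0.02, 0]
    - [-1, 0, 0, 0.013, 0]
    - [-1, 0, 0, 0.007, 0]
    - [-1, 0, 0, 0, 0]
    - [-1, 0, 0, 0, 0]
    - [-1, 0, 0, 0, 0]
    - [-1, 0, 0, 0, 0]
    - [-1, 0, 0, 0, 0]
    - [-1, 0, 0, 0, 0]
    - [-1, 0, 0, 0, 0]
    - [-1, 0, 0, 0, 0]
    - [-1, 0, 0, 0, 0]
    - [-1, 0, 0, 0, 0]
    - [-1, 0, 0, 0, 0]
    - [-1, 0, 0, 0, 0]
    - [-1, 0, 0, 0, 0]
    - [-1, 0, 0, 0, 0]
    - [-1, 0, 0, 0, 0]
    - [-1, 0, 0, 0, 0]

```text
clock: 8.75
eef_pos: [601.9, 222.8, 148.4]
eef_rot: [3.142, -0.0, 0.369]
wrist_force: [-1.0, 0.3, 0.0]
finger_gap: 0.6
finger_force: 0.0
```

>>> arm_command:
  plan:
    - [-1, 0, 0, 0, 0]
    - [-1, 0, 0, 0, 0]
    - [-1, 0, 0, 0, 0]
    - [-1, 0, 0, 0, 0]
    - [-1, 0, 0, 0, 0]
    - [-1, 0, 0, 0, 0]
    - [-1, 0, 0, -0.01, 0]
    - [-1, 0, 0, -0.03, 0]
    - [-1, 0, 0, -0.03, 0]
    - [-1, 0, 0, -0.03, 0]
    - [-1, -0.03, 0, -0.02, 0]
    - [-1, -0.04, 0, -0.01, 0]
    - [-1, -0.04, 0, 0, 0]
    - [-1, -0.04, 0, 0, 0]
    - [-1, -0.04, 0, 0, 0]
    - [-1, -0.02, 0, 0, 0]
    - [-1, -0.01, 0, 0, 0]
    - [-1, 0, 0, 0, 0]
    - [-1, 0, 0, 0, 0]
    - [-1, 0, 0, 0, 0]

```text
clock: 11.25
eef_pos: [397.0, 143.6, 278.2]
eef_rot: [-3.141, 0.001, 0.369]
wrist_force: [0.5, -0.2, 1.0]
finger_gap: 0.3
finger_force: 0.0
```

```bash
python3 - <<'E'
from h import *
s=manip.read_state(); print(s["eef_pos"],s["clock"])
c=eyes.camera("top"); cv2.imwrite("pics/t4.png",c["img"])
E
```

```text
[397.01913559 143.58475584 278.23061406] 11.25
```

View pics/t4.png

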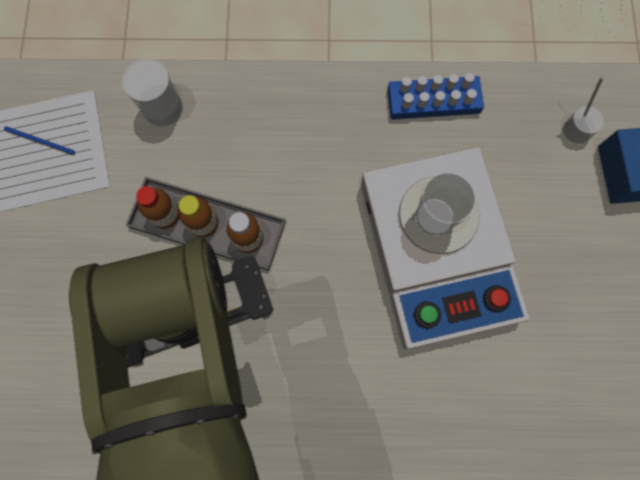

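The bottles (147,196), (189,205), (239,222), the beaker and both keys are where they started. The arm is drawn back about 27 cm.

```bash
python3 -c "from h import *; print(ticket.sign_off())"
```

```text
the job is handed in; nothing more can be done
None
```

I pressed and released the tare key, held the fingertips about 22 mm above the yellow cap for over 2 s, drew back about 27 cm and handed the job in; bottles, beaker and red key looked unmoved in the last picture, but sign-off returned no verdict.

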